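# Put the two-tier trinket stand back together

## Task

Put the little two-tier trinket stand back together: slide the tall brass spacer, then the terracotta dish, then the short brass collar down its post, each one fully home on the piece below. The terracotta is brittle, so pinch the dish lightly, lower it onto the spacer without a knock, and set the collar down on it just as softly. Leave the stand and everything else on the table where they are.

Things in the scene. Friction and masses are not known exactly. Their poses are not given: they have to be found in the camera images.
- stand: the trinket stand, loose on the table (0.9 kg, rubber feet): round wooden tray 138 mm across, rim 22 mm high; in its middle a brass shoulder 36 mm across, its top 16 mm above the table, carrying an upright brass post 10 mm in diameter and 66 mm tall (last 10 mm tapered to 4 mm across). Origin: centre of the underside, z up along the post
- seat (a point): point on the post's axis at the top face of the brass shoulder (16 mm above the stand's underside), where the spacer's underside ends up; z up. Fully assembled: spacer underside 0 mm, dish underside 36 mm and collar underside 50 mm above this point
- post_top (a point): top of the post, 66 mm above seat; the finished collar's top stands 2 mm higher
- spacer: tall brass spacer tube standing upright, 36 mm tall, outside diameter 28 mm with a foot flange 34 mm across and 5 mm high at the bottom, bore 14 mm right through, about 140 g. Origin: centre of its underside, z up. Goes on first
- dish: small terracotta dish, right way up: 64 mm across its upright rim, 16 mm high; central hub 30 mm across, 14 mm high, with a 14 mm hole through; about 60 g. Brittle: a 15 N pinch is plenty, over 40 N on a finger breaks it, so does landing on it or with it at over 30 N, or a drop of 5 mm or more. Origin: centre of underside, z up. Goes on second, resting on the spacer's top
- collar: short plain brass collar standing upright, 18 mm tall, outside diameter 28 mm, bore 14 mm right through, about 70 g. Origin: centre of its underside, z up. Goes on last, its underside on the dish's hub; its top then stands 16 mm above the dish's rim, so grip only its upper 10 mm
- charger: bystander: slim silver plastic charging pad, 100 x 58 x 11 mm, lying flat. Origin: centre of its underside
- glasses_case: bystander: closed aluminium reading-glasses case, 62 x 162 x 34 mm. Origin: centre of its underside, long side along y
- clip_stand: bystander: wooden stand 75 x 85 mm and about 113 mm tall, with a spring clip holding a small blue plastic case to its upright board. Origin: centre of its underside
- acrylic_box: bystander: clear acrylic box with a sliding drawer, 110 x 150 x 62 mm. Origin: centre of its underside, drawer front to -x
Things that resemble listed ones, but are neither listed nor needed, are in the scene too. Several things look just like the stand: the one meant starts farthest to the robot's right.

How it is judged:
By the outcome, as a careful person would: the job done as asked, in the order asked, and still so for the second after the job is handed in, with the robot touching nothing.
It also fails if it takes over 69 s, if anything falls off the work surface, if the arm or the gripper's body presses on something with over 40 N, if the wrist force passes 120 N, or if a joint passes its speed limit or range.

## Robot

A 6-joint arm with a two-finger parallel gripper is mounted at the origin on the work surface. World frame = base frame: x ahead of the robot, y to its left, z up, the work surface at z = 0. Lengths are in mm, angles in rad, forces in N, time in s.
With the tool pointing down it reaches from about 400 to 925 mm from the base axis. Payload 12.5 kg.
Tool frame: the origin (TCP) lies midway between the tips of the shut fingers; the grasp point (between the pads) lies 19 mm behind it; z points along the fingers, y is the line along which they close (so a half turn about z gives the same grasp; the last joint's range is limited). The gripper opens to 95 mm and grips with 3 to 60 N. Pads are 20 mm wide; open, the fingers measure 119 mm over their backs; the gripper's body (75 mm by 180 mm) begins 59 mm behind the grasp point.
Start: joints at [-1.255, 0.491, 1.559, -0, 1.092, -0.106], TCP at [255.901, -570.229, 214.661] pointing down, gripper open.
Joint ranges: [-3.1, 3.1], [-0.84, 2.19], [0.05, 2.79], [-1.13, 4.28], [0.06, 2.93], [-2.69, 2.69]. Speed limits (rad/s): [2.22, 2.22, 2.79, 3.14, 3.14, 3.14].

## Interface

Orientations are given as [roll, pitch, yaw] about the fixed x, y, z axes, in that order (R = Rz(yaw) Ry(pitch) Rx(roll)).
In Python, from cell import env gives the robot as it stands.
- The arm moves only by the shell command python3 -m inch 'ROWS'. ROWS is JSON, a list of rows, each a list of 7 numbers: the turn, a rotation vector about the tool's x, y, z in rad, then the shift along the tool's x, y, z in cm, then the closure, from -1 (fully open) to 1 (shut). A call has 1 to 20 rows; each row shifts and turns the commanded pose from where the row before left it, along the tool's axes as they then stand; what a row does not reach is not made up. A row lasts 1/8 s, in which the tool goes at most 62.5 mm and 10.7 degrees, less where a joint would pass 70% of its speed; a pose out of reach is approached as far as the arm can. A call with a gripper value outside its range is refused whole. The fingers move at their own pace and stop on an object; the grip force is fixed at half the most. Time passes only in rows, so rows that do not move let the fingers close. It gives the time, the measured TCP pose, the force, the opening and the grip force at its end, in the units of the state.
- env.state(): the state, without advancing time (a new reading comes with each control period).
- env.read_camera(name): name is "scene" or "top" or "wrist"; returns a dict with "img" (480x640x3 uint8, red, green, blue), "depth" (480x640 float32, mm along the optical axis (not along the pixel's ray), 0 where there is no reading), "fx", "fy", "cx", "cy" (pixels), "position" and "orientation" of the camera in the world. Camera axes: x right, y down, z forward; pixel columns grow to the right and rows downward; lengths in mm; the calibration is good to about 2 mm. A picture is of the moment at which its call begins.
- env.job_done(): hands the job in; it is judged then, once.
Trained networks look in a picture, given as the dict that the camera call returned (one of the last four; its "shot" number tells which), for a name from the list of things; names that differ only in an ending like _2 or _b are one class to them, and where a whole thing is asked for, a point or a joint stands for the part that bears it (a point fixed in the world has none). Each returns a list of dicts, best first, with "score" (0 to 1); they miss things now and then, are a little off and sometimes report something else, mostly with a low value. They report only what shows in the picture. A call takes as long as a camera call. They do not tell look-alikes from the thing itself.
- env.find_in(picture, target): "centre" ([x, y, z] in mm, in the coordinates of the camera as it stood for that picture, good to about 4 mm: the middle of the surface that is visible of it).
- env.trace(picture, target): "mask" (480x640 bool, what is visible of it).
The state is a dict: "t": time; "joints": joint angles; "qvel": joint speeds; "tau": joint torques, N m; "eef_pos": TCP position; "tcp_rot": TCP orientation; "ft_force": force on the tool from outside, world axes, zero at the start; "moment": the same for the moment, N m; "opening": opening from 0.0 (shut) to 1.0 (fully open); "grip_force": force on a finger pad.
Only numpy, scipy, OpenCV 4.12 (cv2) and the standard library are available. Lean on these libraries where they do the work, as an engineer would, in place of code of your own. Each camera call takes 0.05 s, during which the arm holds its last target. There are 200 camera calls.

## Working session

There is one attempt and no reset: what is moved stays moved. The work goes in short steps, Python scripts to look and compute and a shell command to move; the robot and the scene stay as the last step left them, time stands still between calls to the robot, and variables do not carry over. Pictures are saved under pics/ and viewed, at most 11 in all, crops included, and the job is handed in when it is done.

```bash
ls; mkdir -p pics; cat > h.py <<'E'
import numpy as np, cv2
from cell import env
from scipy.spatial.transform import Rotation as R
def pose(c):
    o=np.array(c["orientation"]);
    return (o if o.shape==(3,3) else R.from_euler('xyz',o).as_matrix()), np.array(c["position"])
def w(c,p):
    r,t=pose(c); return r@np.array(p)+t
def cloud(c):
    d=c["depth"].astype(float); v,u=np.mgrid[:480,:640]
    P=np.stack([(u-c["cx"])*d/c["fx"],(v-c["cy"])*d/c["fy"],d],-1)
    r,t=pose(c); return P@r.T+t, d>0
def px(c,p):
    r,t=pose(c); q=r.T@(np.array(p)-t); return [round(c["fx"]*q[0]/q[2]+c["cx"]),round(c["fy"]*q[1]/q[2]+c["cy"])]
def save(c,n): cv2.imwrite("pics/"+n,c["img"][:,:,::-1])
E
python3 - <<'E'
from h import *
s=env.state(); print(s)
for n in ["scene","top"]:
    c=env.read_camera(n); save(c,n+"0.png"); print(n,c["position"],c["orientation"],c["fx"],c["cx"],c["cy"])
    for t in ["stand","spacer","dish","collar","charger","glasses_case","clip_stand","acrylic_box"]:
        for f in env.find_in(c,t): p=w(c,f["centre"]); print(t,round(f["score"],2),p.round(0),px(c,p))
E
```

```text
pics
{'t': 0.0, 'joints': array([-1.25460746e+00,  4.91564124e-01,  1.55944621e+00, -1.35025532e-05,
        1.09170196e+00, -1.05620673e-01]), 'qvel': array([ 6.19872330e-05,  3.18221340e-03, -3.26749196e-04,  8.30921954e-04,
       -1.34612745e-03, -1.23151149e-03]), 'tau': array([-1.55946823e-04, -6.12650084e+01, -2.58183521e+01,  6.92353863e-02,
        4.81873623e-02, -1.11939901e-04]), 'eef_pos': array([ 255.81243236, -569.98335435,  214.06003057]), 'tcp_rot': array([-3.14047799e+00, -1.06128807e-04,  4.21815708e-01]), 'ft_force': array([-0.02258066,  0.04305244,  0.86411484]), 'moment': array([0.03877985, 0.01265533, 0.04903843]), 'grip_force': 0.0, 'opening': 1.0002100414929553}
scene [ 893.51436902 -427.92778764  824.34067571] [-2.4222902   0.01632076  0.62455225] 494.28941835149084 315.6168948426723 237.5416453948565
stand 0.96 [275. 220.  12.] [270, 184]
stand 0.73 [730. 367.  12.] [471, 226]
stand 0.71 [348. 451.  17.] [348, 143]
stand 0.58 [564.  37.  10.] [325, 291]
spacer 0.82 [ 454. -270.   26.] [171, 375]
spacer 0.33 [ 560. -240.    6.] [230, 401]
dish 0.64 [429. 204
[... 227 characters left out ...]
83]
clip_stand 0.54 [ 456. -272.   28.] [171, 377]
acrylic_box 0.76 [ 756. -203.   60.] [337, 440]
acrylic_box 0.32 [ 563. -239.    6.] [231, 401]
top [ 322.42263197  106.03700524 1299.17698154] [-2.98549353 -0.00633596 -1.55209605] 545.5312960743989 311.28647632039434 246.97574807594643
stand 0.97 [347. 455.  14.] [158, 319]
stand 0.92 [729. 367.  15.] [204, 162]
stand 0.91 [274. 229.  11.] [254, 353]
stand 0.7 [566.  42.  12.] [336, 230]
spacer 0.6 [ 447. -266.   36.] [469, 281]
dish 0.96 [426. 206.   6.] [267, 288]
collar 0.68 [578. 248.  17.] [250, 223]
charger 0.92 [ 563. -236.   12.] [452, 234]
glasses_case 0.6 [544. 404.  29.] [183, 236]
acrylic_box 0.73 [ 754. -198.   62.] [440, 150]
```

View pics/scene0.png

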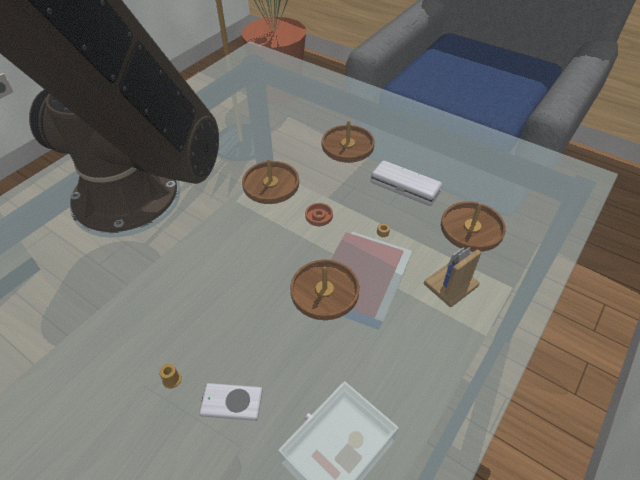

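View pics/top0.png

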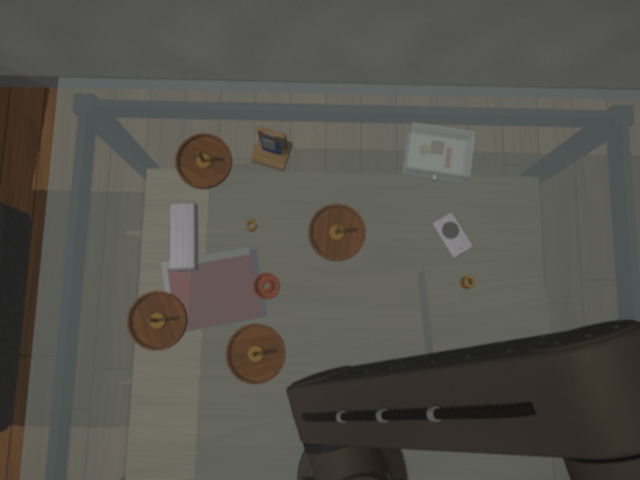

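Four stand look-alikes appear in the scene image, at (270,184), (471,226), (348,143) and (325,291). The one farthest to the robot's right has the smallest y: (325,291), at about (565,40). The spacer is at (171,377), the dish at (318,214) and the collar at (383,229); each has only one candidate. Next I'll measure them from the depth clouds.

```bash
python3 - <<'E'
from h import *
for n in ["scene","top"]:
    c=env.read_camera(n); P,ok=cloud(c)
    for t,xy,r,z0,z1 in [("spacer",(450,-268),35,30,45),("dish",(427,205),45,11,24),("collar",(577,245),28,12,26),("post",(566,40),30,55,95),("rim",(566,40),85,17,28)]:
        m=ok&(np.hypot(P[...,0]-xy[0],P[...,1]-xy[1])<r)&(P[...,2]>z0)&(P[...,2]<z1)
        q=P[m]; 
        if len(q)<3: print(n,t,len(q)); continue
        (cx,cy),rad=cv2.minEnclosingCircle(q[:,:2].astype(np.float32))
        print(n,t,len(q),"mean",q.mean(0).round(1),"circ",round(cx,1),round(cy,1),round(rad,1),"zmax",q[:,2].max().round(1))
    m=ok&(np.hypot(P[...,0]-450,P[...,1]+268)<60)&(P[...,2]<15); print("table z",np.median(P[m][:,2]))
    if n=="scene":
        u,v=325,291; cv2.imwrite("pics/crop0.png",cv2.resize(c["img"][v-60:v+60,u-80:u+80,::-1],(800,600),interpolation=cv2.INTER_CUBIC))
E
```

```text
scene spacer 174 mean [ 448.7 -270.4   35.7] circ 447.4 -270.4 14.8 zmax 41.1
scene dish 278 mean [430.2 203.4  15. ] circ 429.1 204.6 33.4 zmax 22.2
scene collar 105 mean [575.4 245.   17.2] circ 573.8 245.6 15.2 zmax 21.9
scene post 50 mean [562.5  37.9  70.5] circ 561.9 38.7 4.2 zmax 85.2
scene rim 746 mean [563.4  37.2  21.3] circ 561.0 40.0 69.7 zmax 27.1
table z 0.7414519171325651
top spacer 95 mean [ 449.4 -267.7   35.9] circ 449.5 -267.8 14.0 zmax 43.9
top dish 275 mean [431.6 206.2  15.9] circ 424.2 208.5 39.7 zmax 23.7
top collar 85 mean [576.5 248.   18.4] circ 576.4 247.7 13.7 zmax 24.7
top post 21 mean [562.2  42.3  74.3] circ 563.3 41.9 4.8 zmax 84.8
top rim 619 mean [563.4  40.9  21.2] circ 563.7 42.1 69.0 zmax 27.5
table z 0.9672914802354171
```

View pics/crop0.png

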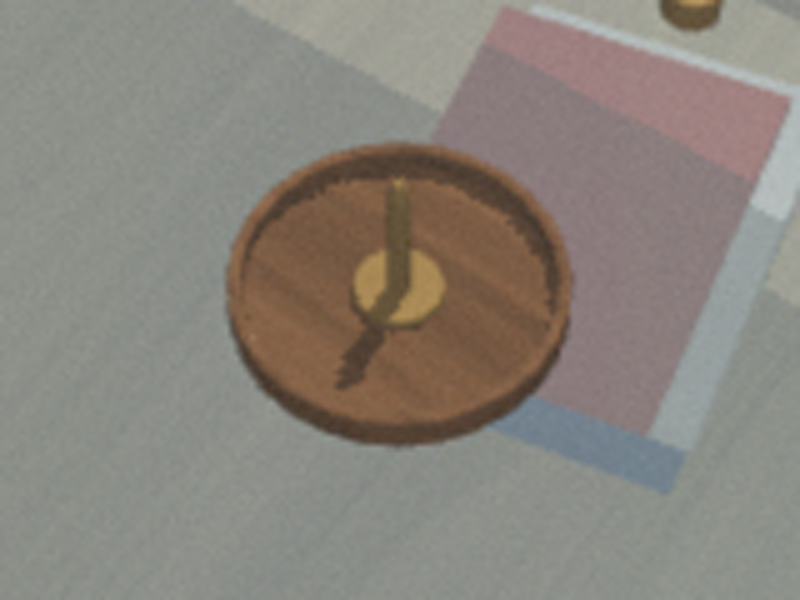

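The crop confirms the post, shoulder and tray of the nearest stand, with nothing on it. I'm moving above the spacer.

```bash
python3 -m inch '[[0,0,0.14,0,0,0,-1],[0,0,0.14,0,0,0,-1],[0,0,0.142,0,0,0,-1],[0,0,0,2.1,-3.3,0,-1],[0,0,0,2.1,-3.3,0,-1],[0,0,0,2.1,-3.3,0,-1],[0,0,0,2.1,-3.3,0,-1],[0,0,0,2.1,-3.3,0,-1],[0,0,0,2.1,-3.3,0,-1],[0,0,0,2.1,-3.3,0,-1],[0,0,0,2.1,-3.3,0,-1],[0,0,0,2.4,-3.7,0,-1],[0,0,0,0,0,0,-1]]'
cat >> h.py <<'E'
def meas(c,xy,r,z0,z1):
    P,ok=cloud(c); m=ok&(np.hypot(P[...,0]-xy[0],P[...,1]-xy[1])<r)&(P[...,2]>z0)&(P[...,2]<z1); q=P[m]
    if len(q)<5: return len(q)
    lo,hi=np.percentile(q,[1,99],axis=0); (cx,cy),rad=cv2.minEnclosingCircle(q[:,:2].astype(np.float32))
    return len(q),"mean",q.mean(0).round(1),"mid",((lo+hi)/2).round(1),"ext",(hi-lo).round(1),"circ",round(cx,1),round(cy,1),round(rad,1)
E
python3 - <<'E'
from h import *
s=env.state(); print(s["eef_pos"],s["tcp_rot"],s["ft_force"])
c=env.read_camera("wrist"); save(c,"w1.png"); print(c["position"],c["orientation"],c["fx"])
print(meas(c,(449,-269),30,30,45), meas(c,(449,-269),30,1.5,8),meas(c,(449,-269),60,-5,1.5))
for f in env.find_in(c,"spacer"): p=w(c,f["centre"]); print(f["score"],p,px(c,p))
E
```

```text
t: 2.62
eef_pos: [449.0, -267.3, 214.8]
tcp_rot: [3.142, -0.0, 0.003]
ft_force: [-0.5, -1.3, -0.3]
opening: 1.002
grip_force: 0.0
[ 449.0055131  -267.29289914  214.8050385 ] [ 3.14154742e+00 -3.17335485e-04  2.95647753e-03] [-0.54743788 -1.28103555 -0.29049171]
[ 528.22546229 -268.18548801  385.29432226] [ 2.86024857e+00  4.38012096e-05 -1.56791097e+00] 401.76707095062505
(586, 'mean', array([ 449.5, -269.9,   35.7]), 'mid', array([ 449.2, -269.8,   34.3]), 'ext', array([25.8, 26.7,  6.9]), 'circ', 448.8, -270.0, 14.0) (345, 'mean', array([ 454.9, -268.8,    3.8]), 'mid', array([ 449.9, -269.1,    4.6]), 'ext', array([53.3, 55.6,  6.3]), 'circ', 448.9, -269.0, 29.7) (10033, 'mean', array([ 4.512e+02, -2.690e+02,  2.000e-01]), 'mid', array([ 449.3, -269. ,   -0. ]), 'ext', array([112.1, 112.6,   2.9]), 'circ', 449.0, -269.0, 60.0)
0.6 [ 453.40217215 -274.18610241   35.93765941] [323, 203]
```

View pics/w1.png

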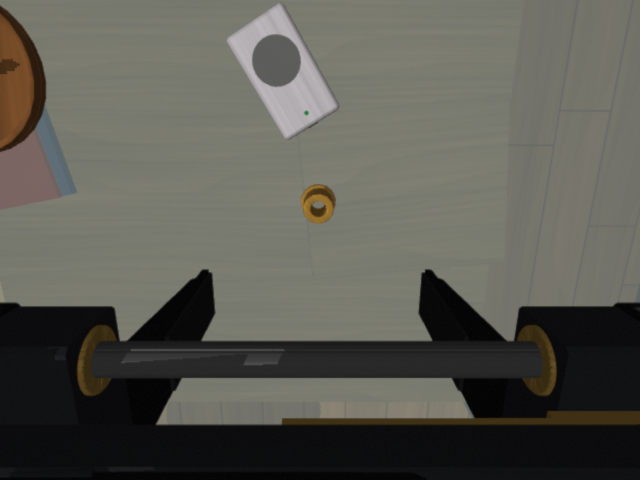

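The wrist view shows the spacer at (318,205), midway between the fingers. I'm descending to grip it.

```bash
python3 -m inch '[[0,0,0,0,0.24,4,-1],[0,0,0,0,0,4.5,-0.6],[0,0,0,0,0,4.5,-0.3],[0,0,0,0,0,4,-0.2],[0,0,0,0,0,2,0],[0,0,0,0,0,1.2,0],[0,0,0,0,0,0,0.5],[0,0,0,0,0,0,1],[0,0,0,0,0,0,1],[0,0,0,0,0,0,1],[0,0,0,0,0,0,1]]'
```

```text
t: 4.1
eef_pos: [448.2, -271.9, 13.4]
tcp_rot: [3.141, -0.001, -0.0]
ft_force: [-0.6, 0.3, 7.2]
opening: 0.288
grip_force: 30.0
```

```bash
python3 -m inch '[[0,0,0,0,0,-1,1],[0,0,0,0,0,-3,1],[0,0,0,0,0,-4,1],[0,0,0,0,0,-4,1],[0,0,0,0.5,-2,-3,1],[0,0,0,1,-3.5,0,1],[0,0,0,1,-3.5,0,1],[0,0,0,1,-3.5,0,1],[0,0,0,1,-3.5,0,1],[0,0,0,1,-3.5,0,1],[0,0,0,1,-3.5,0,1],[0,0,0,1,-3.5,0,1],[0,0,0,1,-3.5,0,1],[0,0,0,0.5,-1.2,0,1],[0,0,0,0,0,0,1],[0,0,0,0,0,0,1]]'
python3 - <<'E'
from h import *
s=env.state(); print(s["eef_pos"],s["tcp_rot"],s["ft_force"],s["opening"])
c=env.read_camera("wrist"); save(c,"w2.png")
print("post",meas(c,(562,40),25,60,95)); print("shoulder",meas(c,(562,40),22,12,19)); print("rim",meas(c,(562,40),80,19,25))
p=s["eef_pos"]; print("held",meas(c,p[:2],20,p[2]+12,p[2]+32)); print("heldall",meas(c,p[:2],20,p[2]-30,p[2]+12))
E
```

```text
t: 6.1
eef_pos: [537.7, 39.4, 162.7]
tcp_rot: [3.141, 0.0, -0.001]
ft_force: [0.1, -0.4, -1.5]
opening: 0.287
grip_force: 30.0
[537.746579    39.43709274 162.68288973] [ 3.14137220e+00  2.01244961e-04 -8.60614374e-04] [ 0.1482485  -0.36087374 -1.46750372] 0.2872611881762129
post (221, 'mean', array([564. ,  40.2,  76. ]), 'mid', array([562.9,  40.4,  72. ]), 'ext', array([ 9. ,  9.1, 22. ]), 'circ', 562.8, 40.4, 4.8)
shoulder (1743, 'mean', array([564.1,  40.1,  15.3]), 'mid', array([562. ,  39.8,  14.9]), 'ext', array([40.7, 41. ,  5.8]), 'circ', 562.0, 40.0, 22.0)
rim (3775, 'mean', array([574.3,  40.5,  21.9]), 'mid', array([565.7,  40.2,  21.6]), 'ext', array([128.5, 134.4,   4.4]), 'circ', 562.3, 40.1, 69.0)
held (3764, 'mean', array([541.1,  38.7, 184. ]), 'mid', array([540. ,  39. , 184.2]), 'ext', array([24.4, 30.6, 18.3]), 'circ', 539.4, 39.5, 18.9)
heldall (2115, 'mean', array([546.1,  38.6, 162.7]), 'mid', array([542.9,  38.8, 163.2]), 'ext', array([23.5, 30.4, 22.4]), 'circ', 544.5, 39.2, 16.8)
```

View pics/w2.png

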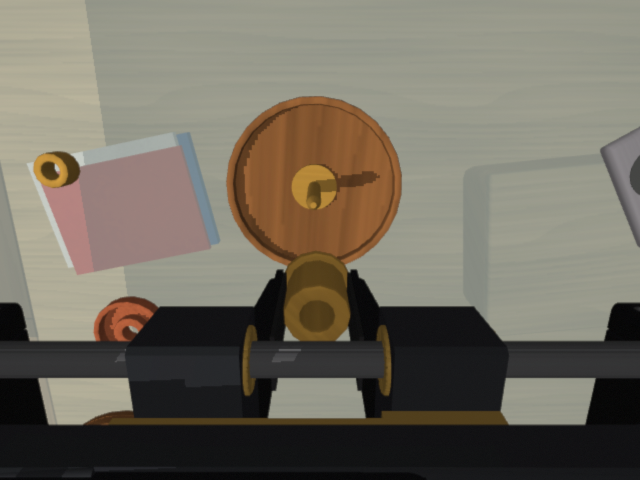

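The wrist view shows the post at (314,195) and the held spacer at (317,300), upright and straight. I'm aligning over the post, then lowering part way.

```bash
python3 -m inch '[[0,0,0,1.2,-0.07,0,1],[0,0,0,1.2,-0.07,0,1],[0,0,0,0,0,-0,1],[0,0,0,0,0,2,1],[0,0,0,0,0,2.5,1],[0,0,0,0,0,0,1]]'
python3 - <<'E'
from h import *
s=env.state(); print(s["eef_pos"],s["tcp_rot"],s["ft_force"])
c=env.read_camera("wrist"); P,ok=cloud(c); p=s["eef_pos"]
for z0,z1 in [(21,24.5),(-13.4,-9),(-8,5)]:
    m=ok&(np.hypot(P[...,0]-p[0],P[...,1]-p[1])<19)&(P[...,2]>p[2]+z0)&(P[...,2]<p[2]+z1); q=P[m]
    print(z0,len(q),np.percentile(q[:,:2],[1,50,99],axis=0).round(1).tolist() if len(q) else 0)
print("post",meas(c,(562.5,40.3),10,40,88),"rim",meas(c,(562,40),80,19,25))
E
```

```text
t: 6.9
eef_pos: [561.1, 41.7, 116.3]
tcp_rot: [-3.142, 0.003, -0.0]
ft_force: [-0.0, 0.6, -0.3]
opening: 0.289
grip_force: 30.0
[561.10116839  41.6937123  116.27298925] [-3.14156774e+00  3.39221028e-03 -2.32285371e-04] [-0.03333126  0.55966859 -0.34006139]
21 2353 [[550.9, 26.8], [563.5, 40.7], [575.0, 54.3]]
-13.4 189 [[563.0, 26.3], [575.3, 38.9], [578.4, 55.2]]
-8 948 [[554.4, 26.5], [572.0, 40.8], [577.2, 55.2]]
post (241, 'mean', array([566.2,  40.3,  56.3]), 'mid', array([565. ,  40.3,  55.9]), 'ext', array([ 4.9,  9.7, 30.8]), 'circ', 562.7, 40.3, 4.9) rim (4253, 'mean', array([583. ,  40.4,  21.9]), 'mid', array([572. ,  40.3,  21.5]), 'ext', array([115.9, 134.2,   4.5]), 'circ', 562.4, 40.2, 69.0)
```

```bash
python3 -m inch '[[0,0,0,0.11,0.04,0.5,1],[0,0,0,0,0,1,1],[0,0,0,0,0,1,1],[0,0,0,0,0,1,1],[0,0,0,0,0,1,1],[0,0,0,0,0,0,1]]'
```

```text
t: 7.7
eef_pos: [562.7, 41.3, 71.7]
tcp_rot: [3.142, 0.002, -0.0]
ft_force: [-0.3, -0.7, -0.5]
opening: 0.286
grip_force: 30.0
```

```bash
python3 -m inch '[[0,0,0,0,0,1,1],[0,0,0,0,0,1,1],[0,0,0,0,0,1,1],[0,0,0,0,0,0.6,1],[0,0,0,0,0,0.3,1],[0,0,0,0,0,0.2,1],[0,0,0,0,0,0,1]]'
```

```text
t: 8.57
eef_pos: [563.2, 41.3, 31.7]
tcp_rot: [3.142, -0.0, -0.0]
ft_force: [-0.3, -0.1, -0.9]
opening: 0.289
grip_force: 30.0
```

```bash
python3 -m inch '[[0,0,0,0,0,0.2,1],[0,0,0,0,0,0.1,1],[0,0,0,0,0,0,1]]'
```

```text
t: 8.95
eef_pos: [563.3, 41.3, 29.3]
tcp_rot: [3.141, -0.001, -0.0]
ft_force: [-1.9, 0.4, 7.2]
opening: 0.285
grip_force: 30.0
```

```bash
python3 -m inch '[[0,0,0,0,0,0,0.2],[0,0,0,0,0,0,-0.05],[0,0,0,0,0,0,-0.05],[0,0,0,0,0,-1,-0.05],[0,0,0,0,0,-3,-0.05],[0,0,0,0,0,-4,-0.1],[0,0,0,0,0,-4,-0.5],[0,0,0,-1.5,-1.5,-4,-1],[0,0,0,-3,-3.7,-1,-1],[0,0,0,-3,-3.7,0,-1],[0,0,0,-3,-3.8,0,-1],[0,0,0,-3,-3.8,0,-1],[0,0,0,0,0,0,-1],[0,0,0,0,0,0,-1]]'
python3 - <<'E'
from h import *
s=env.state(); p=s["eef_pos"]; print(p,s["tcp_rot"])
c=env.read_camera("wrist"); save(c,"w3.png")
print("dish",meas(c,(428,206),42,11,20)); print("hub",meas(c,(428,206),18,11,20)); print("table",meas(c,(428,206),60,-5,5))
print("spacer",meas(c,(562,40),20,45,60),"post",meas(c,(562,40),20,60,90),"rim",meas(c,(562,40),80,19,25))
E
```

```text
t: 10.7
eef_pos: [428.5, 206.3, 199.1]
tcp_rot: [-3.142, -0.001, 0.0]
ft_force: [-0.6, -0.1, 0.0]
opening: 1.004
grip_force: 0.0
[428.49549083 206.25420621 199.11616986] [-3.14152016e+00 -9.68298196e-04  3.57018363e-04]
dish (1830, 'mean', array([431.5, 204.7,  15.2]), 'mid', array([431.4, 204.6,  14.7]), 'ext', array([61. , 60.8,  6.1]), 'circ', 431.1, 204.7, 31.9)
hub (641, 'mean', array([431.3, 204.7,  14.1]), 'mid', array([431. , 204.9,  13.6]), 'ext', array([27.5, 27.7,  4.3]), 'circ', 431.0, 204.8, 14.9)
table (8926, 'mean', array([4.305e+02, 2.065e+02, 3.000e-01]), 'mid', array([428.2, 206. ,   0.5]), 'ext', array([113.7, 113.8,   3.8]), 'circ', 428.0, 206.0, 60.0)
spacer (1088, 'mean', array([563.1,  44.1,  51.7]), 'mid', array([563.6,  41.9,  52.3]), 'ext', array([26.1, 24.7, 13.9]), 'circ', 563.7, 40.9, 14.0) post (380, 'mean', array([561.5,  43. ,  73.5]), 'mid', array([562. ,  42.1,  71.8]), 'ext', array([ 9.2,  7. , 22.6]), 'circ', 562.3, 41.0, 5.1) rim (3279, 'mean', array([541.4,  39.4,  21.8]), 'mid', array([544. ,  40.9,  21.7]), 'ext', array([ 97.4, 135.2,   5. ]), 'circ', 562.1, 40.3, 69.2)
```

View pics/w3.png

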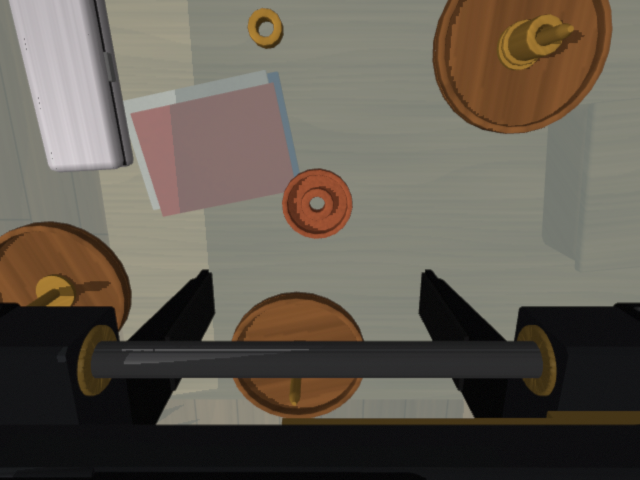

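The wrist view shows the spacer home on the post at (525,40), and the dish at (318,203), midway between the fingers. I'm descending and closing gently.

```bash
python3 -m inch '[[0,0,0,0.25,0.16,3,-1],[0,0,0,0,0,4,-1],[0,0,0,0,0,4,-1],[0,0,0,0,0,4,-1],[0,0,0,0,0,2.5,-1],[0,0,0,0,0,1.5,-1],[0,0,0,0,0,0.4,-0.8],[0,0,0,0,0,0,-0.6],[0,0,0,0,0,0,-0.5],[0,0,0,0,0,0,-0.42],[0,0,0,0,0,0,-0.38],[0,0,0,0,0,0,-0.38],[0,0,0,0,0,0,-0.36],[0,0,0,0,0,0,-0.36]]'
```

```text
t: 12.5
eef_pos: [430.8, 204.8, 4.7]
tcp_rot: [-3.142, -0.0, -0.0]
ft_force: [0.3, 1.2, 2.6]
opening: 0.68
grip_force: 5.9
```

```bash
python3 -m inch '[[0,0,0,0,0,0,-0.35],[0,0,0,0,0,0,-0.34],[0,0,0,0,0,0,-0.34]]'
```

```text
t: 12.88
eef_pos: [430.8, 204.8, 4.7]
tcp_rot: [-3.142, -0.0, -0.0]
ft_force: [0.3, 1.1, 5.4]
opening: 0.677
grip_force: 24.9
```

```bash
python3 -m inch '[[0,0,0,0,0,-0.5,-0.345],[0,0,0,0,0,-1.5,-0.345],[0,0,0,0,0,-2.5,-0.345],[0,0,0,0,0,-3,-0.345],[0,0,0,0,0,-3,-0.345],[0,0,0,0,0,-2.5,-0.345],[0,0,0,0.5,1,-1.5,-0.345],[0,0,0,1.2,2,0,-0.345],[0,0,0,1.6,3,0,-0.345],[0,0,0,1.6,3,0,-0.345],[0,0,0,1.6,3,0,-0.345],[0,0,0,1.2,2.5,0,-0.345],[0,0,0,0.8,1.5,0,-0.345],[0,0,0,0.3,0.5,0,-0.345],[0,0,0,0,0,0,-0.345],[0,0,0,0,0,0,-0.345]]'
cat > held.py <<'E'
from h import *
import sys
s=env.state(); p=s["eef_pos"]; print(p,s["tcp_rot"],s["ft_force"],s["grip_force"])
c=env.read_camera("wrist"); save(c,sys.argv[1]); P,ok=cloud(c)
print("post",meas(c,(562.5,40.5),12,58,90)); print("rim",meas(c,(562,40),80,19,25))
r=float(sys.argv[2])
for a in sys.argv[3:]:
    z0,z1=map(float,a.split(",")); 
    m=ok&(np.hypot(P[...,0]-p[0]-1,P[...,1]-p[1])<r)&(P[...,2]>p[2]+z0)&(P[...,2]<p[2]+z1); q=P[m]
    print(a,len(q),np.percentile(q,[0.5,50,99.5],axis=0).round(1).tolist() if len(q) else 0)
E
python3 held.py w4.png 36 8,14 -6,14 4,10
```

```text
t: 14.88
eef_pos: [518.2, 40.4, 149.7]
tcp_rot: [-3.142, 0.0, 0.0]
ft_force: [-0.3, 0.9, -0.5]
opening: 0.675
grip_force: 19.4
[518.23810773  40.37773515 149.65154511] [-3.14157848e+00  3.09783901e-04  4.77308921e-04] [-0.26734195  0.87387053 -0.51186129] 19.418140784493236
post (238, 'mean', array([563.7,  40.3,  76.5]), 'mid', array([562.9,  40.4,  71.1]), 'ext', array([ 8.6,  9.1, 24.7]), 'circ', 562.7, 40.3, 4.8)
rim (4447, 'mean', array([577.6,  40.4,  21.9]), 'mid', array([567.7,  40.4,  21.6]), 'ext', array([123.9, 133.9,   4.6]), 'circ', 562.9, 40.5, 69.0)
8,14 6157 [[500.8, 7.0, 157.7], [524.7, 39.4, 160.2], [549.6, 72.8, 163.2]]
-6,14 13677 [[495.4, 7.0, 149.0], [523.2, 39.4, 155.4], [549.7, 72.7, 162.7]]
4,10 3594 [[498.4, 6.9, 153.7], [521.2, 39.4, 158.6], [549.8, 72.9, 159.6]]
```

View pics/w4.png

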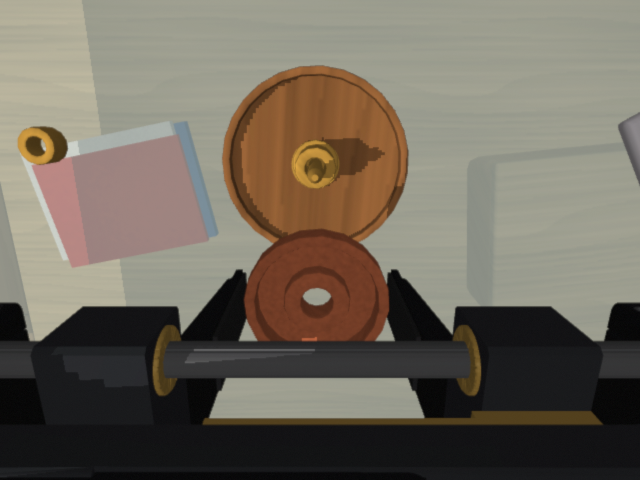

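The wrist view shows the dish level in the grip with its hole at (316,296), and the post over the seated spacer at (315,165). I'm aligning.

```bash
python3 -m inch '[[0,0,0,1,0,0,-0.345],[0,0,0,1.5,0,0,-0.345],[0,0,0,1.5,0,0,-0.345],[0,0,0,0.45,0,0.5,-0.345],[0,0,0,0,0,1.5,-0.345],[0,0,0,0,0,1.5,-0.345],[0,0,0,0,0,0.5,-0.345],[0,0,0,0,0,0,-0.345]]'
python3 held.py w5.png 36 8,14 -6,14; python3 - <<'E'
from h import *
c=env.read_camera("wrist"); P,ok=cloud(c); z=env.state()["eef_pos"][2]
# hub top ring: around 9.3 above TCP, r<18
m=ok&(np.hypot(P[...,0]-563,P[...,1]-40)<19)&(abs(P[...,2]-z-9.3)<2.5); q=P[m]; print(np.percentile(q,[1,50,99],axis=0).round(1))
m=ok&(np.hypot(P[...,0]-563,P[...,1]-40)<12)&(P[...,2]<z-6); print(m.sum(), P[m].mean(0) if m.any() else 0)
E
```

```text
t: 15.92
eef_pos: [562.9, 39.7, 109.1]
tcp_rot: [3.142, 0.001, -0.0]
ft_force: [-0.7, 0.7, -0.6]
opening: 0.677
grip_force: 19.4
[562.86560168  39.69806107 109.14151915] [ 3.14155515e+00  9.11228741e-04 -2.59847206e-04] [-0.68055318  0.74572418 -0.55411667] 19.41830144071131
post 0
rim (4063, 'mean', array([592.8,  41. ,  21.9]), 'mid', array([583.4,  40.3,  21.6]), 'ext', array([ 93.8, 134.2,   4.6]), 'circ', 563.0, 40.3, 68.9)
8,14 6136 [[545.3, 6.3, 117.2], [569.3, 38.8, 119.6], [594.2, 72.1, 122.7]]
-6,14 13681 [[540.0, 6.3, 108.3], [567.8, 38.8, 114.9], [594.3, 72.1, 122.2]]
[[549.7  24.7 116.8]
 [564.1  38.7 118.9]
 [577.2  52.4 120.4]]
0 0
```

```bash
python3 -m inch '[[0,0,0,0.02,-0.1,0.3,-0.345],[0,0,0,0,0,0.8,-0.345],[0,0,0,0,0,0.8,-0.345],[0,0,0,0,0,0.8,-0.345],[0,0,0,0,0,0.8,-0.345],[0,0,0,0,0,0.5,-0.345],[0,0,0,0,0,0,-0.345]]'
```

```text
t: 16.9
eef_pos: [563.2, 40.7, 69.2]
tcp_rot: [3.142, 0.001, -0.0]
ft_force: [0.2, -0.1, -0.8]
opening: 0.675
grip_force: 19.4
```

Threaded onto the post with no contact force. I'm lowering the last 12 mm slowly.

```bash
python3 -m inch '[[0,0,0,0,0,0.4,-0.345],[0,0,0,0,0,0.3,-0.345],[0,0,0,0,0,0.2,-0.345],[0,0,0,0,0,0.1,-0.345],[0,0,0,0,0,0,-0.345]]'; python3 -m inch '[[0,0,0,0,0,0.08,-0.345],[0,0,0,0,0,0.07,-0.345],[0,0,0,0,0,0,-0.345]]'
```

```text
t: 17.52
eef_pos: [563.3, 40.7, 59.6]
tcp_rot: [3.141, -0.0, -0.0]
ft_force: [-0.6, -0.5, 0.7]
opening: 0.673
grip_force: 19.4
t: 17.9
eef_pos: [563.3, 40.7, 58.1]
tcp_rot: [3.142, -0.0, -0.0]
ft_force: [0.3, 0.2, -0.9]
opening: 0.676
grip_force: 19.4
```

```bash
python3 -m inch '[[0,0,0,0,0,0.06,-0.345],[0,0,0,0,0,0.05,-0.345],[0,0,0,0,0,0,-0.345]]'; python3 -m inch '[[0,0,0,0,0,0.05,-0.345],[0,0,0,0,0,0,-0.345]]'
```

```text
t: 18.27
eef_pos: [563.3, 40.7, 57.0]
tcp_rot: [3.141, 0.0, -0.0]
ft_force: [-0.1, -0.4, -0.6]
opening: 0.677
grip_force: 19.4
t: 18.52
eef_pos: [563.4, 40.7, 56.7]
tcp_rot: [3.142, -0.0, -0.0]
ft_force: [0.3, -0.2, 3.0]
opening: 0.673
grip_force: 19.5
```

Seated with 3 N. I'm releasing gently and going to the collar.

```bash
python3 -m inch '[[0,0,0,0,0,0,-0.36],[0,0,0,0,0,0,-0.4],[0,0,0,0,0,0,-0.6],[0,0,0,0,0,0,-0.75],[0,0,0,0,0,-1,-0.75],[0,0,0,0,0,-3,-0.75],[0,0,0,0,0,-4,-0.9],[0,0,0,0,-2,-4,-1],[0,0,0,0.3,-4,-2.2,-1],[0,0,0,0.3,-4.5,0,-1],[0,0,0,0.3,-4.5,0,-1],[0,0,0,0.3,-4,0,-1],[0,0,0,0,-1.6,0,-1],[0,0,0,0,0,0,-1],[0,0,0,0,0,0,-1]]'
python3 - <<'E'
from h import *
s=env.state(); p=s["eef_pos"]; print(p,s["tcp_rot"])
c=env.read_camera("wrist"); save(c,"w6.png")
print("collar",meas(c,(576,247),25,13,24)); print("collar",meas(c,(576,247),25,15,21)); print("table",meas(c,(576,247),40,-5,5))
c=env.read_camera("top"); save(c,"t6.png")
print("dish",meas(c,(562,40),40,60,75),"post",meas(c,(562,40),12,72,90),"rim",meas(c,(562,40),80,19,27)); print("collar",meas(c,(576,247),25,13,24))
c=env.read_camera("scene"); print("dish",meas(c,(562,40),40,60,75),"rim",meas(c,(562,40),80,19,27))
u,v=325,280; cv2.imwrite("pics/crop6.png",cv2.resize(c["img"][v-60:v+60,u-80:u+80,::-1],(800,600),interpolation=cv2.INTER_CUBIC))
E
```

```text
t: 20.4
eef_pos: [575.4, 245.5, 198.6]
tcp_rot: [3.141, 0.0, -0.001]
ft_force: [-0.3, -0.3, -0.9]
opening: 1.002
grip_force: 0.0
[575.38469112 245.53647316 198.64970381] [ 3.14122255e+00  7.83321286e-05 -1.03176971e-03]
collar (568, 'mean', array([576.7, 246.4,  17.9]), 'mid', array([576.4, 246.1,  16.7]), 'ext', array([26.1, 26. ,  6.1]), 'circ', 576.2, 246.4, 13.9)
collar (551, 'mean', array([576.5, 246.4,  18. ]), 'mid', array([576.3, 246.1,  17.6]), 'ext', array([26. , 26. ,  4.4]), 'circ', 576.2, 246.4, 13.9)
table (4953, 'mean', array([5.774e+02, 2.470e+02, 3.000e-01]), 'mid', array([5.762e+02, 2.470e+02, 3.000e-01]), 'ext', array([75.3, 75.2,  3.6]), 'circ', 576.0, 247.0, 40.0)
dish (393, 'mean', array([564.3,  41.2,  66.2]), 'mid', array([563.8,  41.4,  66.9]), 'ext', array([60.3, 59.7, 13.3]), 'circ', 564.2, 40.8, 32.1) post (18, 'mean', array([562.5,  41.7,  77.7]), 'mid', array([562.2,  39.5,  78.4]), 'ext', array([11.2, 13.6, 12.3]), 'circ', 561.0, 39.1, 8.2) rim (416, 'mean', array([562.4,  43.2,  22.7]), 'mid', array([563.6,  42.3,  23. ]), 'ext', array([135. , 135.1,   7.5]), 'circ', 563.4, 42.2, 69.0)
collar 0
dish (514, 'mean', array([562.9,  37.8,  66. ]), 'mid', array([562.7,  38.9,  66.4]), 'ext', array([60.6, 62.2, 12.7]), 'circ', 562.5, 39.2, 32.5) rim (595, 'mean', array([567.7,  31.7,  22.2]), 'mid', array([561.8,  39.9,  22.6]), 'ext', array([134.7, 135.3,   6.7]), 'circ', 561.0, 40.6, 70.2)
```

View pics/crop6.png

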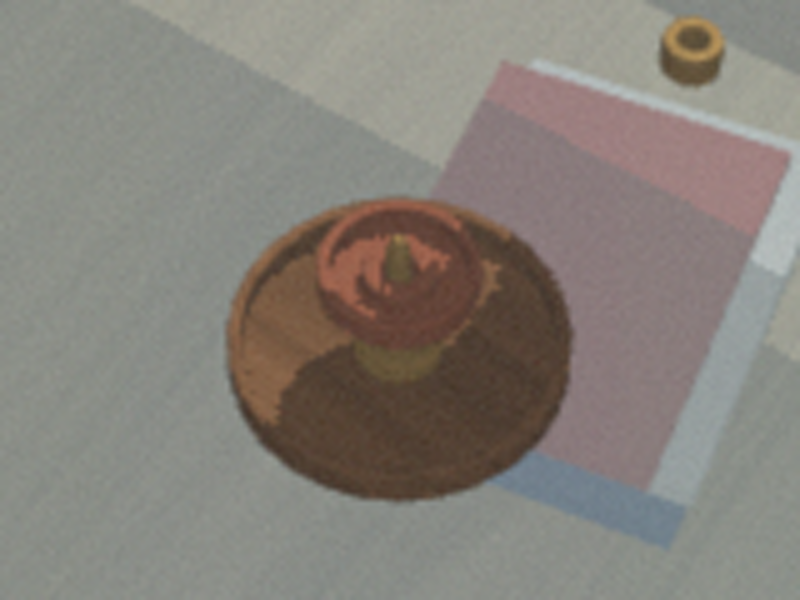

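View pics/w6.png

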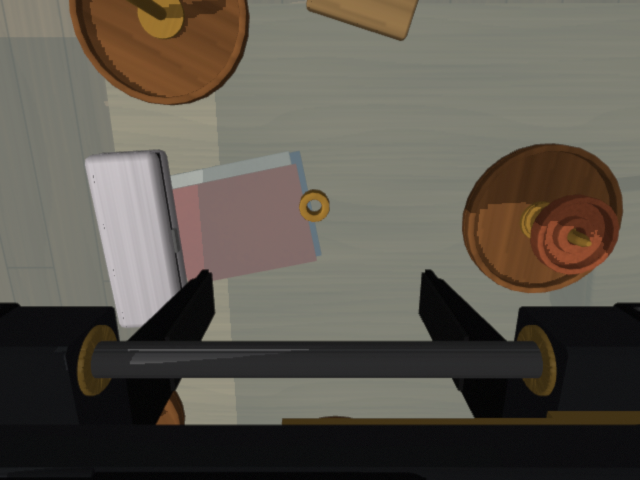

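The crop shows the dish level on the spacer, centred on the post. The wrist view shows the collar at (314,206), free-standing. I'm descending on it.

```bash
python3 -m inch '[[0,0,0,0.08,-0.09,3,-0.6],[0,0,0,0,0,4,-0.4],[0,0,0,0,0,4,-0.2],[0,0,0,0,0,4,-0.1],[0,0,0,0,0,2.5,0],[0,0,0,0,0,1.2,0.1],[0,0,0,0,0,0.3,0.2],[0,0,0,0,0,0,0.3],[0,0,0,0,0,0,0.36],[0,0,0,0,0,0,0.45],[0,0,0,0,0,0,0.45],[0,0,0,0,0,0,0.45]]'
```

```text
t: 22.05
eef_pos: [576.5, 247.7, 9.3]
tcp_rot: [-3.141, -0.001, -0.0]
ft_force: [-0.4, -0.0, 6.5]
opening: 0.281
grip_force: 30.0
```

```bash
python3 -m inch '[[0,0,0,0,0,-0.5,0.45],[0,0,0,0,0,-2,0.45],[0,0,0,0,0,-3.5,0.45],[0,0,0,0,0,-4,0.45],[0,0,0,0,1,-3,0.45],[0,0,0,-0.6,2.5,-1,0.45],[0,0,0,-0.8,3.2,0,0.45],[0,0,0,-0.8,3.2,0,0.45],[0,0,0,-0.8,3.2,0,0.45],[0,0,0,-0.8,3.2,0,0.45],[0,0,0,-0.8,2.5,0,0.45],[0,0,0,0,1.5,0,0.45],[0,0,0,0,0.5,0,0.45],[0,0,0,0,0,0,0.45],[0,0,0,0,0,0,0.45]]'
python3 held.py w7.png 17 6,11 -10,-5 -10,10
```

```text
t: 23.92
eef_pos: [530.2, 40.2, 148.4]
tcp_rot: [3.142, 0.0, 0.0]
ft_force: [1.0, 0.6, -0.3]
opening: 0.279
grip_force: 30.0
[530.17861898  40.17330137 148.39541811] [3.14157886e+00 1.56492708e-04 4.57677610e-04] [ 0.97752549  0.59779559 -0.27307761] 29.999850997701287
post (990, 'mean', array([562.7,  40.8,  68.5]), 'mid', array([562.5,  40.6,  71.4]), 'ext', array([22.2, 22.8, 22.1]), 'circ', 562.5, 40.5, 12.0)
rim (4490, 'mean', array([569.4,  40.6,  21.9]), 'mid', array([563.7,  40.3,  21.6]), 'ext', array([132. , 133.9,   4.5]), 'circ', 562.8, 40.3, 68.9)
6,11 2231 [[516.7, 25.6, 154.5], [531.0, 39.2, 157.2], [543.2, 52.7, 159.0]]
-10,-5 155 [[522.3, 26.0, 139.9], [538.4, 38.8, 142.1], [543.3, 51.7, 143.4]]
-10,10 3178 [[516.9, 25.6, 140.8], [532.6, 39.2, 156.6], [543.4, 53.1, 158.3]]
```

```bash
python3 -m inch '[[0,0,0,1,-0.05,0,0.45],[0,0,0,1.5,-0.05,0,0.45],[0,0,0,0.8,0,0.5,0.45],[0,0,0,0,0,1.5,0.45],[0,0,0,0,0,1.5,0.45],[0,0,0,0,0,0.6,0.45],[0,0,0,0,0,0,0.45]]'
python3 held.py w8.png 17 6,11 -10,10
```

```text
t: 24.85
eef_pos: [562.8, 40.6, 106.9]
tcp_rot: [3.142, 0.001, -0.0]
ft_force: [0.8, -0.4, -0.5]
opening: 0.282
grip_force: 30.0
[562.79686899  40.56859305 106.92821221] [ 3.14154387e+00  1.11231672e-03 -2.43494589e-04] [ 0.77507407 -0.36697367 -0.47339611] 29.999707639217377
post (655, 'mean', array([567.2,  41.2,  66.2]), 'mid', array([566.9,  40.5,  66.4]), 'ext', array([14.3, 22.9, 15.9]), 'circ', 562.5, 40.5, 12.0)
rim (4655, 'mean', array([579.7,  40.4,  21.9]), 'mid', array([563.2,  40.3,  21.5]), 'ext', array([134.1, 134. ,   4.3]), 'circ', 562.3, 40.3, 68.9)
6,11 2226 [[549.4, 26.0, 113.1], [563.5, 39.6, 115.7], [575.8, 53.2, 117.5]]
-10,10 3179 [[549.5, 26.0, 99.3], [565.3, 39.6, 115.1], [576.1, 53.5, 116.9]]
```

View pics/w8.png

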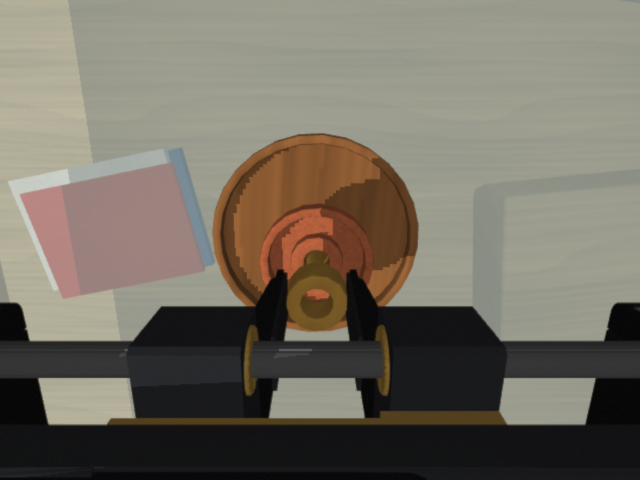

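The wrist view shows the collar at (316,297), with the post top at (316,257) just beyond it, in line. I'm lowering.

```bash
python3 -m inch '[[0,0,0,0.02,-0.06,0.4,0.45],[0,0,0,0,0,0.7,0.45],[0,0,0,0,0,0.7,0.45],[0,0,0,0,0,0.5,0.45],[0,0,0,0,0,0.3,0.45],[0,0,0,0,0,0,0.45]]'; python3 -m inch '[[0,0,0,0,0,0.15,0.45],[0,0,0,0,0,0.1,0.45],[0,0,0,0,0,0.05,0.45],[0,0,0,0,0,0,0.45]]'
```

```text
t: 25.65
eef_pos: [563.3, 41.2, 81.3]
tcp_rot: [3.142, 0.0, -0.0]
ft_force: [-0.0, -0.2, -1.0]
opening: 0.282
grip_force: 30.0
t: 26.15
eef_pos: [563.4, 41.2, 78.5]
tcp_rot: [3.142, -0.0, -0.0]
ft_force: [0.6, -0.4, -0.7]
opening: 0.283
grip_force: 30.0
```

```bash
python3 -m inch '[[0,0,0,0,0,0.1,0.45],[0,0,0,0,0,0.08,0.45],[0,0,0,0,0,0.05,0.45],[0,0,0,0,0,0,0.45]]'; python3 -m inch '[[0,0,0,0,0,0.05,0.45],[0,0,0,0,0,0.03,0.45],[0,0,0,0,0,0,0.45]]'
```

```text
t: 26.65
eef_pos: [563.3, 41.2, 76.2]
tcp_rot: [3.142, 0.0, -0.0]
ft_force: [0.4, -0.5, -0.4]
opening: 0.284
grip_force: 30.0
t: 27.02
eef_pos: [563.3, 41.2, 75.4]
tcp_rot: [3.141, -0.0, -0.0]
ft_force: [0.2, 0.3, 0.4]
opening: 0.282
grip_force: 30.0
```

```bash
python3 -m inch '[[0,0,0,0,0,0.03,0.45],[0,0,0,0,0,0,0.45]]'
```

```text
t: 27.28
eef_pos: [563.4, 41.2, 75.3]
tcp_rot: [3.141, -0.0, -0.0]
ft_force: [-0.0, 0.9, 1.7]
opening: 0.283
grip_force: 30.0
```

The collar has landed at the expected height with 1.7 N. I'm releasing and withdrawing.

```bash
python3 -m inch '[[0,0,0,0,0,0,0.42],[0,0,0,0,0,0,0.38],[0,0,0,0,0,0,0.2],[0,0,0,0,0,0,0],[0,0,0,0,0,0,0],[0,0,0,0,0,-1,0],[0,0,0,0,0,-3,0],[0,0,0,0,0,-4,0],[0,0,0,-2,0,-3,0],[0,0,0,-4,0,0,0],[0,0,0,-4,0,0,0],[0,0,0,-3,0,0,0],[0,0,0,0,0,0,0]]'
python3 - <<'E'
from h import *
c=env.read_camera("wrist"); save(c,"w9.png")
print("collar",meas(c,(562.5,40.5),20,78,95)); print("dish",meas(c,(562.5,40.5),40,60,73)); print("rim",meas(c,(562,40),80,19,25))
c=env.read_camera("scene"); print("collar",meas(c,(562.5,40.5),20,78,95))
u,v=325,280; cv2.imwrite("pics/crop9.png",cv2.resize(c["img"][v-60:v+60,u-80:u+80,::-1],(800,600),interpolation=cv2.INTER_CUBIC))
E
```

```text
t: 28.9
eef_pos: [432.0, 41.3, 186.0]
tcp_rot: [3.141, -0.001, -0.0]
ft_force: [0.4, 0.2, 0.1]
opening: 0.5
grip_force: 0.0
collar (1466, 'mean', array([562.3,  40. ,  83.7]), 'mid', array([562.3,  40. ,  82.2]), 'ext', array([25.9, 25.6,  7.8]), 'circ', 562.4, 39.9, 14.0)
dish (2142, 'mean', array([556.1,  39.4,  67.3]), 'mid', array([557.3,  39.6,  66.2]), 'ext', array([50.7, 61.5, 12. ]), 'circ', 563.2, 39.5, 32.0)
rim (2879, 'mean', array([538. ,  40.5,  22. ]), 'mid', array([543.9,  40.3,  21.7]), 'ext', array([ 98.6, 134.7,   4.5]), 'circ', 562.1, 40.2, 68.9)
collar (143, 'mean', array([562.7,  38.9,  83.4]), 'mid', array([562.1,  39.2,  82.8]), 'ext', array([26.2, 27.2,  8.7]), 'circ', 562.2, 38.8, 14.7)
```

View pics/crop9.png

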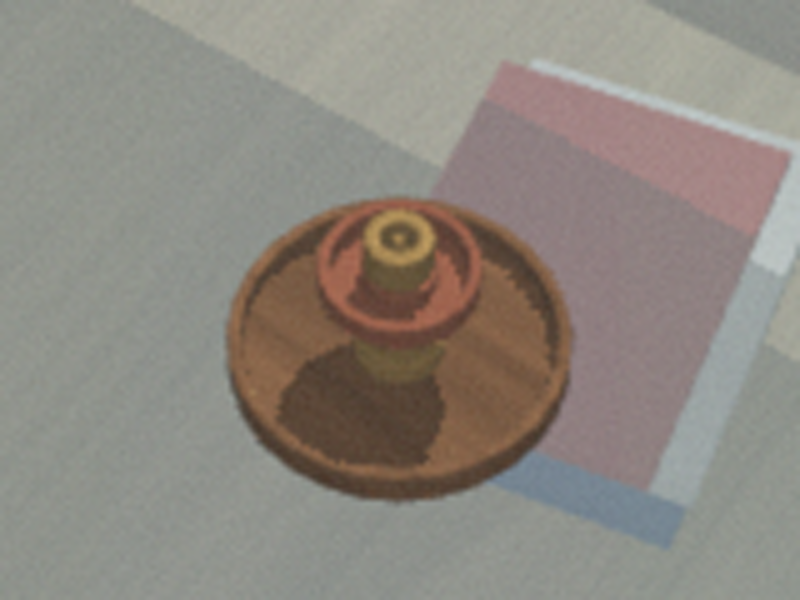

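The crop shows the spacer, dish and collar stacked level, with the post tip visible in the collar's bore at about (400,238). The collar's top is at 84 mm as required, and the stand hasn't moved.

```bash
python3 -c "
from cell import env
print(env.job_done())"
```

```text
the job is handed in; nothing more can be done
None
```

The stand is back together and handed in at about 29 s: the spacer, dish and collar are each fully home on the post, the dish and collar touched down at about 3 N and 2 N, and the stand is where it was.

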